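# Seat a vial stopper with the guarded hand press

## Task

Close the vial on the small hand press: with closed fingers push the loaded pallet along its track until it is fully home against the rear stop under the ram, then reach down through the window of the guard, press the lever down until the rubber stopper is fully seated in the vial, and let the lever come back up. Touch neither the guard nor the vial, only push the pallet (nothing is gripped or lifted), and leave the things standing beside the press alone.

Things in the scene. Friction and masses are not known exactly. Their poses are not given: they have to be found in the camera images.
- press: Hand press for vial stoppers, fixed: grey base with a loading track towards the robot, white column and head, white guard hood on the right. Origin on the table under the ram axis; x away from the robot along the track, y left, z up. mm: base x -85..110, y -150..64, top z 16; track x -215..-80, y +-47, floor z 16, aluminium guide rails at y +-30..41, x -205..20, tops z 29.
- pallet: Aluminium pallet, 150x56x18 mm, 0.3 to 0.52 kg, loose between the rails (2 mm play a side). Origin on its underside below the vial pocket, axes as the press's; it reaches from x -125 (front end, push tab 44 wide, 8 thick, top 46 mm above the underside) to +25 mm. Starts 45 to 68 mm short of home. Home: rear end on the rear stop, origin at about x +1.5 mm in the press's frame (not below -3).
- push_face (a point): On the flat front face (towards the robot) of the pallet's push tab, flush with the pallet's front end: mid-width, 30 mm above the pallet's underside, 46 mm above the table. Push here along the press's +x; fingertips 35 to 55 mm above the table clear the rails and meet the tab. 2 to 7 N keep the pallet sliding; it stays where it is left.
- vial: Small glass vial, diameter 22.5 mm, 45 mm tall, 30 g, standing loose in the pallet's 13 mm deep pocket. Origin at the centre of its underside. Its grey-black rubber stopper (flange diameter 20 mm, 4 mm thick) stands half inserted in the mouth and belongs to it.
- stopper (a joint): How far the stopper is pushed into the vial, m: 0 to 0.001 at the start (flange standing about 6 mm proud), 0.0065 when the flange sits on the vial's lip. It takes 10 N from the ram and stays where it is left.
- lever (a joint): Angle of the press lever, rad: 0 up (rest), grows as its pad is pressed down, end stop at 0.27. A spring returns it to 0. The ram goes down 38.6 mm per rad: with the vial under it, it meets the stopper after about 0.08 to 0.11 rad and has it fully seated at about 0.25 rad.
- lever_pad (a point): Centre of the top of the lever's ribbed black pad (38 mm along x, 32 along y), inside the guard under its window. Moves with the lever. At rest about 5 mm below the window plane; to the end stop it goes 22 mm down. Lever shaft along y, 83 mm behind it (+x). Pressing it takes 3.5 to 6 N for the spring and about 5 N more for the stopper, 10 N in all; then a hard stop.
- guard: White sheet-metal hood with clear lower panels over the lever, fixed to the press, 158 mm (x) by 97 mm (y). Origin at the centre of the window in its roof, 112 mm above the table; axes as the press's. Window 80 mm along x by 72 mm along y, edged by a 4 mm steel bead. The roof slopes 12 degrees: top 102 mm above the table at the end near the robot, 137 mm at the far end. Must not be touched.
- open_tin: Open white round tin, diameter 56 mm, 28 mm tall, with a few spare rubber stoppers in it, left of the track. Origin at the centre of its underside. Bystander.
- tweezers: Steel tweezers, 132 mm long, lying left of the press. Origin at the centre of their underside. Bystander.
- red_vial: Glass sample vial with red screw cap, diameter 27 mm, 85 mm tall, standing left of the press head. Origin at the centre of its underside. Bystander.
- black_vial: Glass sample vial with black screw cap, diameter 27 mm, 85 mm tall, standing left of the press head. Origin at the centre of its underside. Bystander.
- rear_stop (a point): Middle of the front face (towards the robot) of the steel rear stop across the track, 26.5 mm behind the ram axis, 26 mm above the table. The pallet's rear end meets it when home.
- head_top (a point): Centre of the flat top of the white press head, 132 mm above the table (135 over bolt heads). Head 122 mm along x, 66 mm along y; the ram hangs below its front part, its nose (diameter 19 mm) waiting 79.5 mm above the table.
Things that resemble listed ones, but are neither listed nor needed, are in the scene too. What is shaped like the pallet but turquoise is not meant.

How it is judged:
By the outcome, as a careful person would: the job done as asked, in the order asked, and still so for the second after the job is handed in, with the robot touching nothing.
It also fails if it takes over 48 s, if anything falls off the work surface, if the arm or the gripper's body presses on something with over 40 N, if the wrist force passes 120 N, or if a joint passes its speed limit or range.

## Robot

A 6-joint arm with a two-finger parallel gripper is mounted at the origin on a cart in front of the work surface, level with it; the furniture and walls round the work are solid. World frame = base frame: x ahead of the robot, y to its left, z up, the work surface at z = 0. Lengths are in m, angles in rad, forces in N, time in s.
With the tool pointing down it reaches from about 0.35 to 0.975 m from the base axis. Payload 4.9 kg.
Tool frame: the origin (TCP) lies on the centre line of the jaws, within the pads' length; the fingertips stand 11 mm ahead of it and the grasp point (between the pads) lies 8 mm behind it (manip.finger_overhang is the distance from the TCP to the fingertips, in m); y points along the fingers, z is the direction in which the jaws open and shut, and the axes are right-handed (so a half turn about y gives the same grasp; the last joint's range is limited). The gripper opens to 85 mm and grips with 20 to 120 N. Pads are 22 mm wide; open, the fingers measure 114 mm over their backs; the gripper's body (76 mm by 85 mm) begins 54 mm behind the grasp point. The pads swing forward as they close: fully open they stand 13 mm farther back than shut.
Start: joints at [1.1, 0.053, 1.613, -0, 1.476, -0.119], TCP at [0.215, 0.587, 0.242] pointing down, gripper open.
Joint ranges: [-3.01, 3.01], [-1.01, 2.22], [0.06, 2.58], [-1.02, 4.17], [0.09, 2.62], [-3.14, 3.14]. Speed limits (rad/s): [2.57, 2.57, 3.14, 3.14, 3.14, 3.14].

## Interface

Orientations are given as a unit quaternion [w, x, y, z].
In Python, from plant import readout, cams, workorder, manip gives the robot as it stands.
- The arm moves only by the tool play_rows, never from a script. Its arguments are lists of equal length, an entry for each row: "slide": the shift along the tool's x, y, z in cm, a list of three; "yaw": the turn about the tool's y in degrees; "grip": the closure, from -1 (fully open) to 1 (shut), so that 0 is half open. In form: {"slide": [[x, y, z], ...], "yaw": [yaw, ...], "grip": [grip, ...]}. A call has 1 to 12 rows; each row shifts and turns the commanded pose from where the row before left it, along the tool's axes as they then stand; what a row does not reach is not made up. A row lasts 1/10 s, in which the tool goes at most 50 mm and 8.59 degrees, less where a joint would pass 70% of its speed; a pose out of reach is approached as far as the arm can. A call with a gripper value outside its range is refused whole. The fingers move at their own pace and stop on an object; the grip force is fixed at half the most. Time passes only in rows, so rows that do not move let the fingers close. It gives the time, the measured TCP pose, the force and the opening at its end, in the units of the state.
- readout.state(): the state, without advancing time (a new reading comes with each control period).
- cams.grab_frame(name): name is "side" or "top" or "wrist"; returns a dict with "image" (480x640x3 uint8, red, green, blue), "mtx" (3x3 intrinsics, pixels), "R" (3x3) and "t" (3): a world point X has camera coordinates R X + t; the wrist camera has in their place "mount" (4x4, takes a point from camera to tool coordinates, whose origin is the TCP and whose axes are the tool frame's). Camera axes: x right, y down, z forward; pixel columns grow to the right and rows downward; lengths in m; the calibration is good to about 2 mm. A picture is of the moment at which its call begins: read the wrist's pose just before it. There is no depth.
- workorder.job_done(): hands the job in, once; it reports no verdict.
The state is a dict: "time": time; "joint_pos": joint angles; "joint_vel": joint speeds; "joint_efforts": joint torques, N m; "tool_pos": TCP position; "tool_rot": TCP orientation; "contact_force": force on the tool from outside, world axes, zero at the start; "ft_torque": the same for the moment, N m; "gripper_width": opening from 0.0 (shut) to 1.0 (fully open).
Only numpy, scipy, OpenCV 4.12 (cv2) and the standard library are available. Lean on these libraries where they do the work, as an engineer would, in place of code of your own. Each camera call takes 0.05 s, during which the arm holds its last target.

## Working session

There is one attempt and no reset: what is moved stays moved. The work goes in short steps, Python scripts to look and compute and a tool call to move; the robot and the scene stay as the last step left them, time stands still between calls to the robot, and variables do not carry over. Pictures are saved under pics/ and viewed, and the job is handed in when it is done.

Besides the shell and the picture viewer there is one more tool, called after "Call:" as name(argument=value, ...) on one line, values as JSON. play_rows: Moves the arm, as the interface text tells. Its arguments: {"type":"object","properties":{"slide":{"type":"array","items":{"type":"array","items":{"type":"number"}}},"yaw":{"type":"array","items":{"type":"number"}},"grip":{"type":"array","items":{"type":"number"}}},"required":["slide","yaw","grip"]}

```bash
ls; mkdir -p pics; python3 - <<'E'
from plant import readout,cams,workorder,manip
import cv2
print(readout.state()); print(manip.finger_overhang)
for n in ("side","top"):
    f=cams.grab_frame(n); cv2.imwrite(f"pics/{n}0.png",f["image"][:,:,::-1]); print(n,f["mtx"],f["R"],f["t"])
s=readout.state()
f=cams.grab_frame("wrist"); cv2.imwrite("pics/wrist0.png",f["image"][:,:,::-1]); print(f["mtx"],f["mount"])
E
```

```text
pics
{'time': 0.0, 'joint_pos': array([ 1.09999147e+00,  5.33789269e-02,  1.61429471e+00,  8.83575407e-06,
        1.47600274e+00, -1.18964823e-01]), 'joint_vel': array([ 1.52044100e-04,  8.56001086e-06,  3.58740802e-04,  1.25839096e-03,
       -4.84028821e-04,  2.22628272e-04]), 'joint_efforts': array([ 4.06597937e-04, -3.93671250e+01, -3.70182967e+01, -1.88840193e-05,
        7.09085914e-03, -1.53644470e-05]), 'tool_pos': array([0.21509313, 0.5861815 , 0.24104889]), 'tool_rot': array([-0.69548882,  0.69689682, -0.12397092,  0.12353675]), 'contact_force': array([-0.1178143 ,  0.15032746,  0.546146  ]), 'ft_torque': array([-0.04201083, -0.03980895,  0.02689728]), 'gripper_width': 0.9991080113579354}
0.011
side [[493.01632647   0.         320.40114014]
 [  0.         493.01632647 235.00293749]
 [  0.           0.           1.        ]] [[-0.91662482 -0.39937709  0.0172302 ]
 [-0.22430427  0.47817471 -0.84913871]
 [ 0.3308875  -0.78220642 -0.52788879]] [0.56060806 0.23128967 0.76393495]
top [[448.88175906   0.         323.89315088]
 [  0.         448.88175906 244.0319498 ]
 [  0.           0.           1.        ]] [[-1.88950213e-03 -9.99890554e-01  1.46734155e-02]
 [-9.96744023e-01  7.00339655e-04 -8.06279184e-02]
 [ 8.06088176e-02 -1.47779859e-02 -9.96636257e-01]] [-0.02128116  0.66231822  0.91394659]
[[347.59614531   0.         323.0542541 ]
 [  0.         347.59614531 236.68434243]
 [  0.           0.           1.        ]] [[ 2.18268515e-04  9.58216622e-01  2.86043453e-01 -7.24862640e-02]
 [-8.59404546e-04 -2.86043175e-01  9.58216345e-01 -1.31387880e-01]
 [ 9.99999607e-01 -4.54975503e-04  7.61061503e-04 -4.86452924e-04]
 [ 0.00000000e+00  0.00000000e+00  0.00000000e+00  1.00000000e+00]]
```

View pics/top0.png

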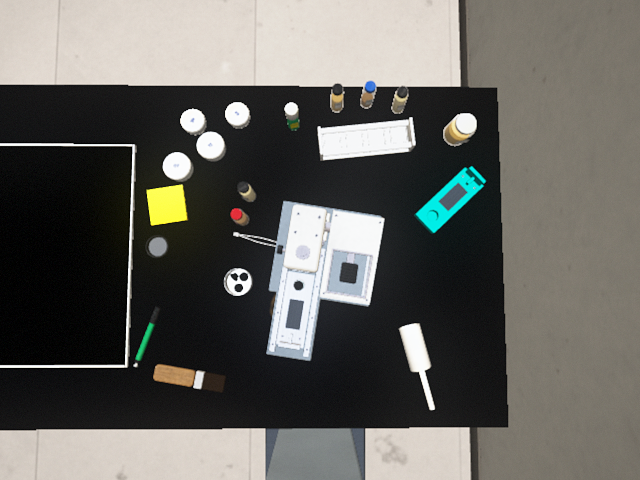

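View pics/side0.png

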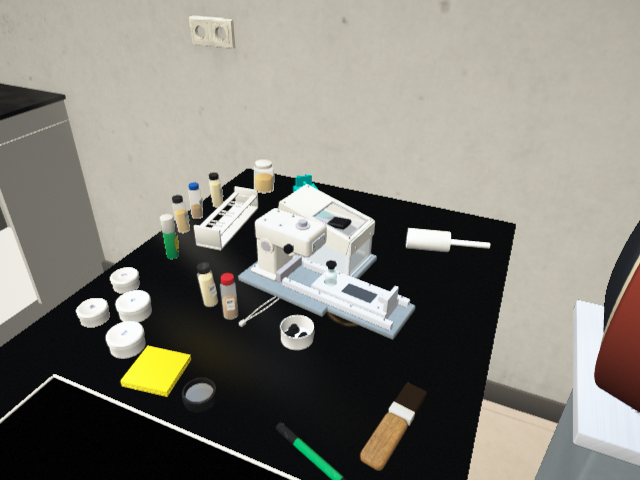

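View pics/wrist0.png

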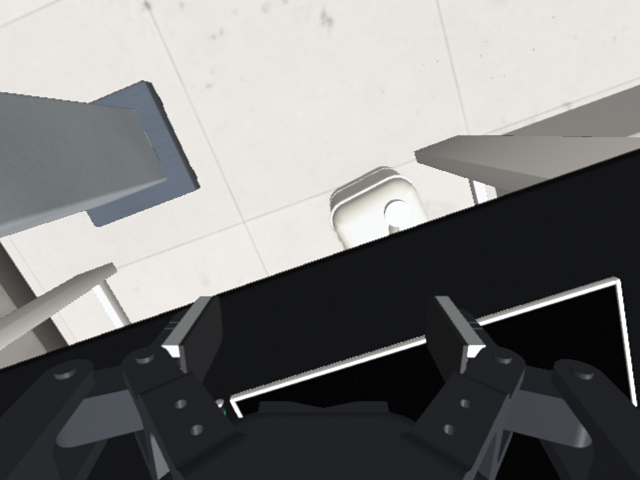

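```bash
python3 - <<'E'
import cv2
a=cv2.imread("pics/top0.png"); cv2.imwrite("pics/top0c.png",cv2.resize(a[195:370,225:400],None,fx=4.5,fy=3.4*0+3.4,interpolation=cv2.INTER_CUBIC) if 0 else cv2.resize(a[195:365,240:395],None,fx=3.5,fy=3.5,interpolation=cv2.INTER_CUBIC))
a=cv2.imread("pics/side0.png"); cv2.imwrite("pics/side0c.png",cv2.resize(a[180:340,235:420],None,fx=3.5,fy=3.5,interpolation=cv2.INTER_CUBIC))
E
```

```text
(no output)
```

View pics/top0c.png

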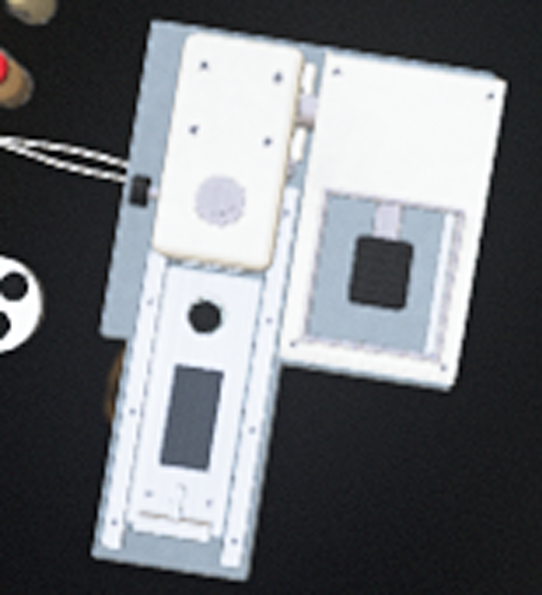

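View pics/side0c.png

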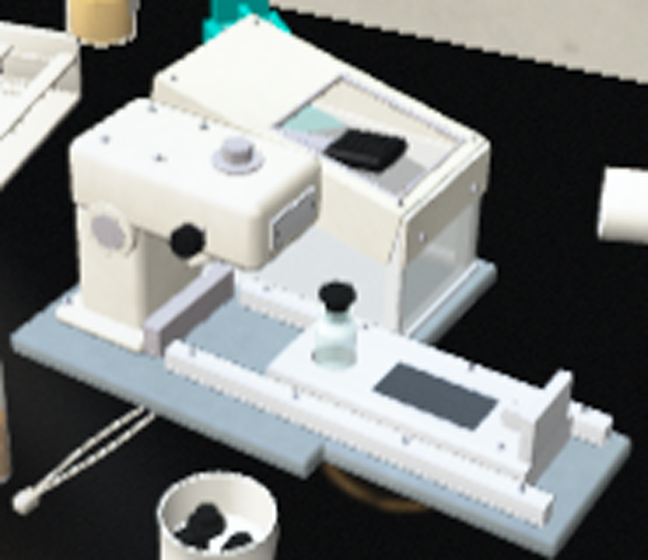

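```bash
cat > h.py <<'E'
import numpy as np
from scipy.optimize import least_squares
from plant import readout,cams,manip
C={}
def cam(n):
    if n not in C:
        f=cams.grab_frame(n); C[n]=(f["mtx"],f["R"],f["t"])
    return C[n]
def proj(K,R,t,X):
    c=np.atleast_2d(X)@R.T+t; p=c@K.T; return p[:,:2]/p[:,2:]
def rz(a): return np.array([[np.cos(a),-np.sin(a),0],[np.sin(a),np.cos(a),0],[0,0,1]])
E
cat > fit.py <<'E'
from h import *
T=[((92,556),(-215,47,16)),((246,580),(-215,-47,16)),((103,335),(-85,64,16)),((153,20),(110,64,16))]
S=[((630,437),(-215,-47,16)),((548,546),(-215,47,16)),((10,337),(110,64,16)),((303,472),(-85,64,16))]
obs=[("top",np.array(p)/3.5+[240,195],np.array(x)/1e3) for p,x in T]+[("side",np.array(p)/3.5+[235,180],np.array(x)/1e3) for p,x in S]
def res(q,pr=False):
    r=[]
    for n,p,x in obs:
        X=rz(q[2])@x+[q[0],q[1],0]; d=proj(*cam(n),X)[0]-p; r.append(d)
        if pr: print(n,x,d.round(1))
    return np.ravel(r)
for sel in ("both","top","side"):
    o=obs
    full=obs
    obs=[k for k in full if sel=="both" or k[0]==sel]
    s=least_squares(res,[.6,0,-.1]); print(sel,s.x); 
    if sel=="both": res(s.x,True); np.save("press.npy",s.x)
    obs=full
q=np.load("press.npy")
for nm,x in dict(guard=(0,0,0)).items(): pass
# guard window centre, tab etc. ray/plane at given z in press frame
def ray(n,p,z):
    K,R,t=cam(n); d=R.T@np.linalg.solve(K,[p[0],p[1],1]); o=-R.T@t; X=o+d*(z-o[2])/d[2]; return X, (rz(-q[2])@(X-[q[0],q[1],0]))*1e3
for nm,n,p,z in [("stopper top","top",(205,317),.0785+.0),("tabtopL","top",(138,515),.062),("tabtopR","top",(208,527),.062),("winFL(low)","top",(297,343),.104),("winFR","top",(437,358),.104),("winBL","top",(330,190),.120),("winBR","top",(463,211),.120),("padc","top",(381,272),.107),
 ("padc","side",(367,150),.107),("stopper","side",(338,290),.0785),("headC","top",(228,152),.132)]:
    off=[240,195] if n=="top" else [235,180]
    X,P=ray(n,np.array(p)/3.5+off,z); print(nm,n,X.round(4),P.round(1))
E
python3 fit.py
```

```text
both [ 0.64034295  0.01896593 -0.16025529]
top [-0.215  0.047  0.016] [-0.9 -0.5]
top [-0.215 -0.047  0.016] [-0.2 -0.2]
top [-0.085  0.064  0.016] [-1.7 -0.8]
top [0.11  0.064 0.016] [-0.6 -1.5]
side [-0.215 -0.047  0.016] [1.1 0.4]
side [-0.215  0.047  0.016] [ 1.9 -0.4]
side [0.11  0.064 0.016] [-0.4 -0.9]
side [-0.085  0.064  0.016] [ 0.7 -2.4]
top [ 0.63880525  0.01711882 -0.16061992]
side [ 0.64107256  0.02130201 -0.16080315]
stopper top top [0.5763 0.0285 0.0785] [-64.8  -0.8  78.5]
tabtopL top [0.4647 0.0668 0.062 ] [-181.1   19.2   62. ]
tabtopR top [0.4578 0.0272 0.062 ] [-181.5  -21.    62. ]
winFL(low) top [ 0.5624 -0.0227  0.104 ] [-70.3 -53.5 104. ]
winFR top [ 0.5541 -0.099   0.104 ] [ -66.4 -130.2  104. ]
winBL top [ 0.6448 -0.0404  0.12  ] [ 13.9 -57.8 120. ]
winBR top [ 0.6334 -0.112   0.12  ] [  14.  -130.4  120. ]
padc top [ 0.6009 -0.0685  0.107 ] [-25.  -92.6 107. ]
padc side [ 0.5994 -0.0617  0.107 ] [-27.5 -86.1 107. ]
stopper side [0.5774 0.0316 0.0785] [-64.2   2.4  78.5]
headC top [0.6643 0.0143 0.132 ] [ 24.4  -0.8 132. ]
```

```bash
cat >> h.py <<'E'
from scipy.spatial.transform import Rotation as Ro
def tool(s=None):
    s=s or readout.state(); w,x,y,z=s["tool_rot"]; return Ro.from_quat([x,y,z,w]).as_matrix(), s["tool_pos"]
def goto(X,yawdeg=None):
    "print slide (cm) in tool axes to world X; tool-x heading vs press x"
    R,p=tool(); print("tip-tcp",p.round(4),"slide cm",(R.T@(np.array(X)-p)*100).round(2))
    return
def p2w(q,P): return rz(q[2])@(np.array(P)/1e3)+[q[0],q[1],0]
def w2p(q,X): return rz(-q[2])@(np.array(X)-[q[0],q[1],0])*1e3
E
python3 - <<'E'
from h import *
R,p=tool(); print(R.round(3)); q=np.load("press.npy")
hx=np.degrees(np.arctan2(R[1,0],R[0,0])); print("tool x heading",hx,"press",np.degrees(q[2]))
for sgn in (1,-1):
    a=np.radians(-(np.degrees(q[2])+(0 if sgn>0 else 180)-hx)) # yaw about tool y (down) : heading decreases
    print(sgn,np.degrees(a))
E
```

```text
[[ 0.939 -0.     0.345]
 [-0.345 -0.001  0.939]
 [-0.    -1.    -0.001]]
tool x heading -20.157487896658424 press -9.18195158417783
1 -10.975536312480594
-1 -190.97553631248059
```

Call:
play_rows(slide=[[0,0,0],[0,0,0],[0,0,-3],[0,0,-4]], yaw=[-5.5,-5.5,0,0], grip=[1,1,1,1])

```text
time: 0.65
tool_pos: [0.2042, 0.5174, 0.2418]
tool_rot: [-0.705, 0.705, -0.056, 0.056]
contact_force: [0.0, -0.4, 0.4]
gripper_width: 0.33
```

```bash
python3 - <<'E'
from h import *
R,p=tool(); print(R.round(3)); q=np.load("press.npy")
goto(np.append(p2w(q,(-215,-30,0))[:2],.24))
E
```

```text
[[ 0.987 -0.     0.158]
 [-0.158 -0.001  0.987]
 [-0.    -1.    -0.001]]
tip-tcp [0.2042 0.5174 0.2418] slide cm [ 29.45   0.21 -45.28]
```

Call:
play_rows(slide=[[2.7,0,-4.1],[2.7,0,-4.1],[2.7,0,-4.1],[2.7,0,-4.1],[2.7,0,-4.1],[2.7,0,-4.1],[2.7,0,-4.1],[2.7,0,-4.1],[2.7,0,-4.1],[2.7,0,-4.1],[2.4,0,-4.1],[0,0,0]], yaw=[0,0,0,0,0,0,0,0,0,0,0,0], grip=[1,1,1,1,1,1,1,1,1,1,1,1])

```text
time: 1.85
tool_pos: [0.4238, 0.021, 0.2424]
tool_rot: [-0.704, 0.705, -0.059, 0.059]
contact_force: [-0.4, 0.7, 0.4]
gripper_width: 0.002
```

```bash
python3 - <<'E'
from h import *
import cv2
s=readout.state(); R,p=tool(s); print(p, s["gripper_width"],w2p(np.load("press.npy"),p))
f=cams.grab_frame("wrist"); cv2.imwrite("pics/wrist1.png",f["image"][:,:,::-1]); np.savez("w1.npz",R=R,p=p,K=f["mtx"],M=f["mount"])
E
```

```text
[0.4237506  0.02099015 0.24235143] 0.0018663739563968245 [-214.14006683  -32.56340625  242.35143407]
```

View pics/wrist1.png

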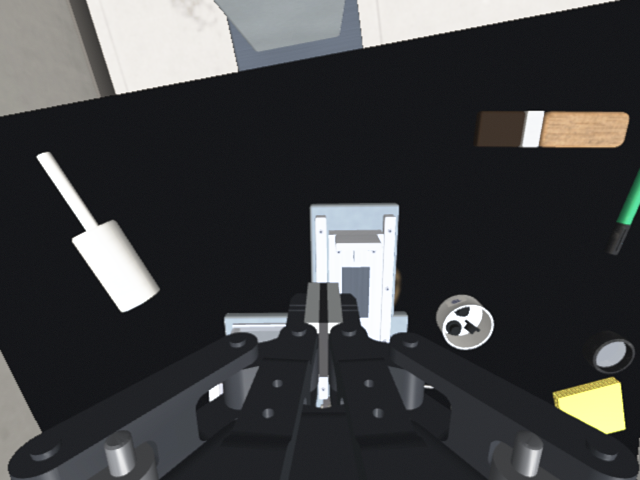

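```bash
python3 - <<'E'
import cv2
a=cv2.imread("pics/wrist1.png"); cv2.imwrite("pics/w1c.png",cv2.resize(a[195:345,215:425],None,fx=3.8,fy=3.8,interpolation=cv2.INTER_CUBIC))
E
```

```text
(no output)
```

View pics/w1c.png

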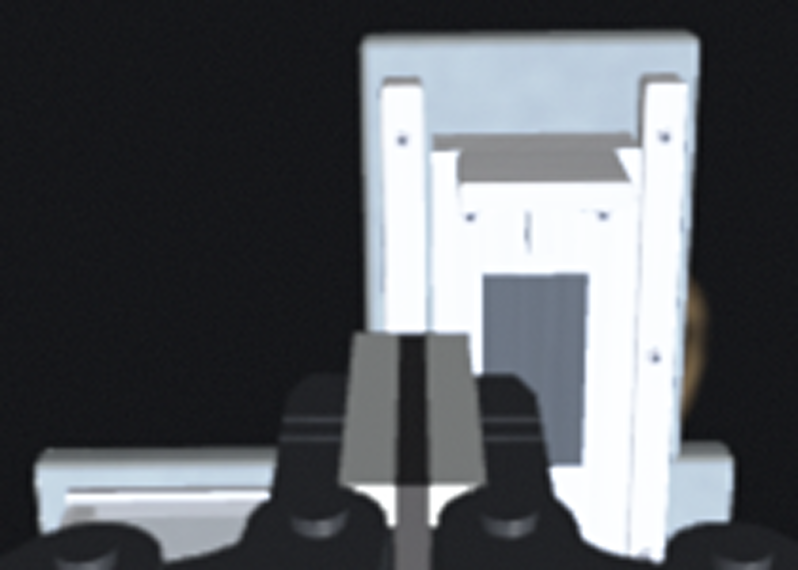

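```bash
cat > fit2.py <<'E'
from h import *
d=np.load("w1.npz"); Rt,p,K,M=d["R"],d["p"],d["K"],d["M"]
# cam->world
Rc=Rt@M[:3,:3]; tc=Rt@M[:3,3]+p
W=(K,Rc.T,-Rc.T@tc)
off=np.array([215,195])
obs=[((363,42),(-215,-47,16)),((697,41),(-215,47,16)),((40,463),(-85,-150,16)),((732,457),(-85,64,16)),((643,83),(-205,30,29)),((687,83),(-205,41,29)),((382,86),(-205,-41,29)),((423,86),(-205,-30,29))]
def res(q,pr=0):
    r=np.array([proj(*W,p2w(q,x))[0]-(np.array(a)/3.8+off) for a,x in obs])
    if pr: print(r.round(1))
    return r.ravel()
s=least_squares(res,[.64,.019,-.16]); print(s.x,np.degrees(s.x[2])); res(s.x,1); q=s.x; np.save("press_w.npy",q)
o=tc
for nm,a,z in [("tabL",(630,182),62),("tabR",(460,182),62),("pal",(540,150),34),("palbot",(540,135),16),("rec",(483,274),34),("rec",(587,274),34)]:
    a=np.array(a)/3.8+off; v=Rc@np.linalg.solve(K,[*a,1]); X=o+v*(z/1e3-o[2])/v[2]; print(nm,X.round(4),w2p(q,X).round(1))
print("tool in press",w2p(q,p), "yaw tool", np.degrees(np.arctan2(Rt[1,0],Rt[0,0])))
E
python3 fit2.py
```

```text
[ 0.64163769  0.01979735 -0.15478831] -8.8687170157155
[[-0.8 -0.2]
 [ 1.2 -1.2]
 [-2.2  0.9]
 [ 1.1  0.2]
 [ 0.9  0.2]
 [ 0.1  0.1]
 [-0.2  0.3]
 [-0.2  0.2]]
tabL [0.4591 0.0695 0.062 ] [-188.   21.   62.]
tabR [0.452 0.028 0.062] [-188.6  -21.1   62. ]
pal [0.4557 0.0501 0.034 ] [-188.4    1.3   34. ]
palbot [0.4569 0.0517 0.016 ] [-187.5    3.    16. ]
rec [0.4884 0.0297 0.034 ] [-153.   -13.9   34. ]
rec [0.4932 0.0579 0.034 ] [-152.6   14.8   34. ]
tool in press [-215.46597595  -32.4133161   242.35143407] yaw tool -9.633923167023976
```

Call:
play_rows(slide=[[-1,0,3.2],[0,4,0],[0,4,0],[0,4,0],[0,4,0],[0,2.9,0],[0,0,0]], yaw=[-0.5,0,0,0,0,0,0], grip=[1,1,1,1,1,1,1])

```text
time: 2.6
tool_pos: [0.4133, 0.0602, 0.0488]
tool_rot: [-0.705, 0.705, -0.056, 0.049]
contact_force: [-1.4, -0.4, 0.4]
gripper_width: -0.001
```

```bash
cat > look.py <<'E'
from h import *
import cv2,sys
s=readout.state(); R,p=tool(s); q=np.load("press_w.npy"); 
print("t",round(s["time"],2),"press frame",w2p(q,p).round(1),"yaw",np.degrees(np.arctan2(R[1,0],R[0,0])).round(2),"F press",(rz(-q[2])@s["contact_force"]).round(1),s["gripper_width"])
n=sys.argv[1]
for c in sys.argv[2:]:
    f=cams.grab_frame(c); a=f["image"][:,:,::-1]
    x0,y0,x1,y1={"side":(225,170,425,320),"top":(235,195,395,365),"wrist":(0,0,640,480)}[c]
    a=a[y0:y1,x0:x1]; k=min(800/a.shape[1],600/a.shape[0]); cv2.imwrite(f"pics/{c}{n}.png",cv2.resize(a,None,fx=k,fy=k,interpolation=cv2.INTER_CUBIC))
E
python3 look.py 2 side wrist
```

```text
t 2.6 press frame [-231.8    4.7   48.8] yaw -8.54 F press [-1.3 -0.6  0.4] -0.0007503790928353261
```

View pics/side2.png

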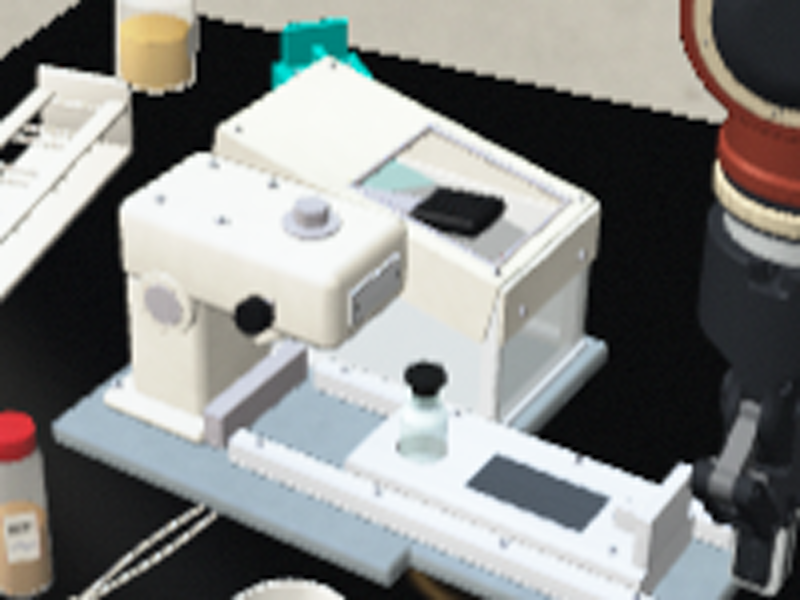

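View pics/wrist2.png

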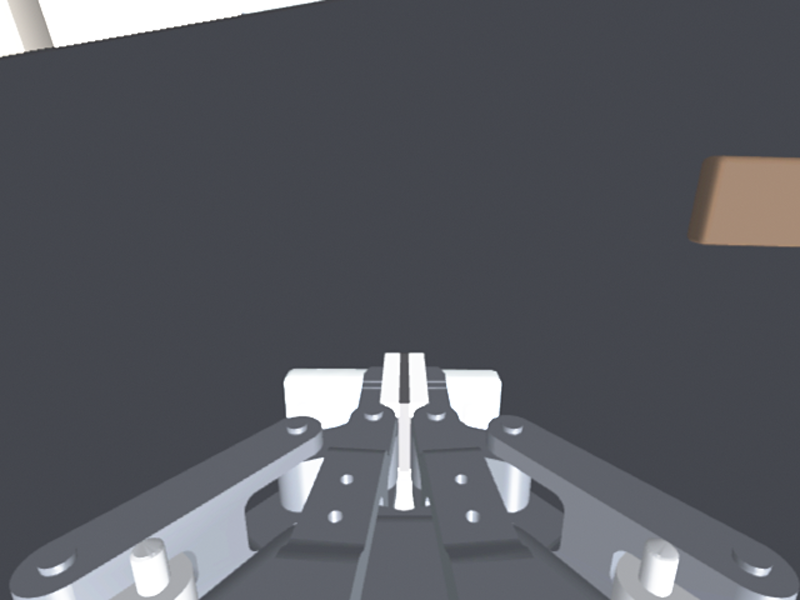

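```bash
python3 look.py 3; python3 look.py 3 side; python3 look.py 3
```

```text
t 2.7 press frame [-227.5    4.9   53.7] yaw -8.56 F press [ 0.1 -0.3  0.6] 0.0013858974426592958
t 2.7 press frame [-227.5    4.9   53.7] yaw -8.56 F press [ 0.1 -0.3  0.6] 0.0013858974426592958
t 2.75 press frame [-226.2    4.8   55. ] yaw -8.58 F press [ 1.  -0.8  0.5] -0.0011271833715666727
```

Call:
play_rows(slide=[[0,0,-0.5],[1,0,0],[0.8,0,0],[0.2,0,0],[0.2,0,0],[0,0,0],[0,0,0]], yaw=[0.4,0,0,0,0,0,0], grip=[1,1,1,1,1,1,1])

```text
time: 3.45
tool_pos: [0.4387, 0.0503, 0.0531]
tool_rot: [0.705, -0.705, 0.056, -0.056]
contact_force: [1.2, -0.1, -0.7]
gripper_width: 0.002
```

```bash
python3 look.py 3 side
```

```text
t 3.45 press frame [-205.2   -1.1   53.1] yaw -9.06 F press [ 1.2  0.  -0.7] 0.0018782087811329753
```

View pics/side3.png

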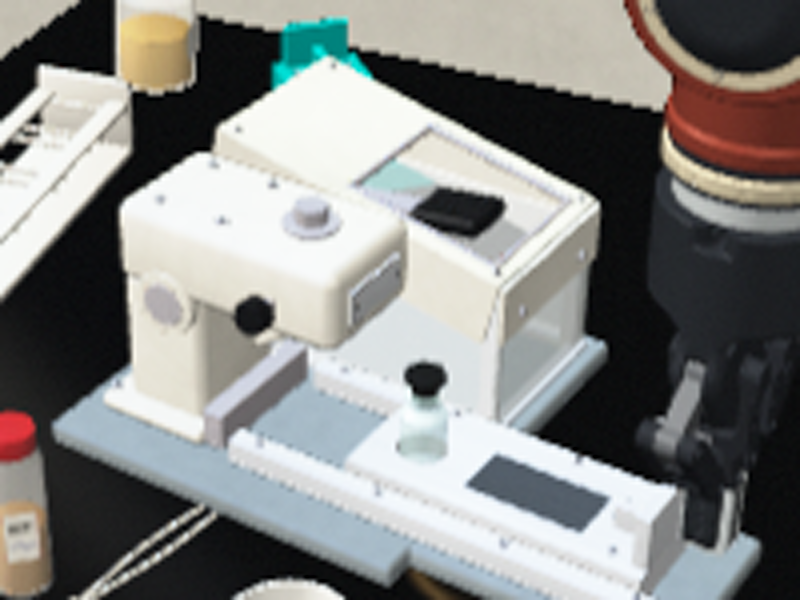

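Call:
play_rows(slide=[[0.2,0,0],[0.2,0,0],[0.2,0,0],[0.2,0,0],[0.3,0,0],[0.4,0,0],[0.4,0,0],[0.4,0,0],[0.4,0,0],[0.4,0,0],[0.4,0,0],[0.4,0,0]], yaw=[0,0,0,0,0,0,0,0,0,0,0,0], grip=[1,1,1,1,1,1,1,1,1,1,1,1])

```text
time: 4.7
tool_pos: [0.4757, 0.0446, 0.053]
tool_rot: [0.705, -0.705, 0.058, -0.054]
contact_force: [-8.5, 0.7, 5.7]
gripper_width: 0.001
```

```bash
python3 look.py 4 side
```

```text
t 4.7 press frame [-167.8   -1.1   53. ] yaw -9.04 F press [-8.5 -0.7  5.7] 0.000874162285897883
```

View pics/side4.png

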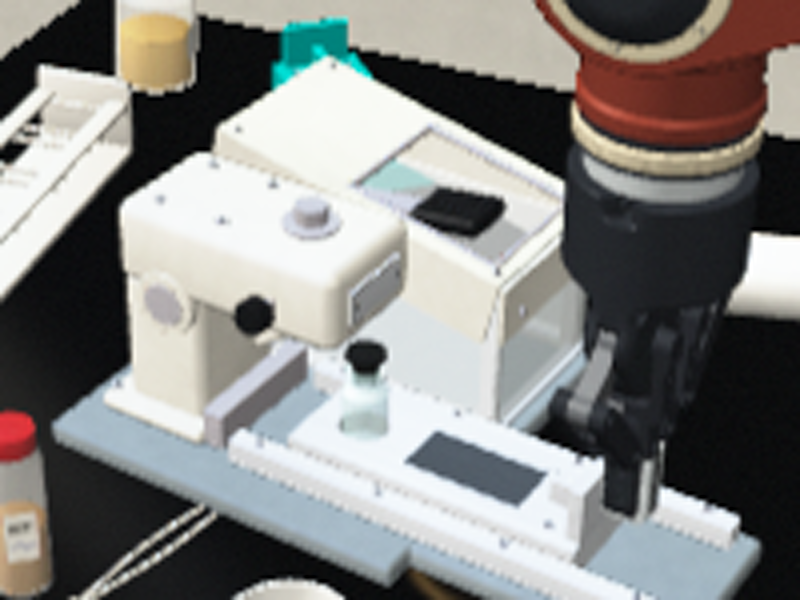

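Call:
play_rows(slide=[[0.4,0,0],[0.4,0,0],[0.4,0,0],[0.4,0,0],[0.4,0,0],[0.3,0,0],[0.2,0,0],[0.2,0,0],[0.1,0,0]], yaw=[0,0,0,0,0,0,0,0,0], grip=[1,1,1,1,1,1,1,1,1])

```text
time: 5.65
tool_pos: [0.5036, 0.0401, 0.0527]
tool_rot: [0.705, -0.705, 0.057, -0.054]
contact_force: [-6.2, 1.5, 4.0]
gripper_width: -0.001
```

Call:
play_rows(slide=[[0.1,0,0],[0.1,0,0]], yaw=[0,0], grip=[1,1])

```text
time: 5.85
tool_pos: [0.5055, 0.0398, 0.0528]
tool_rot: [0.705, -0.705, 0.057, -0.054]
contact_force: [-6.4, 0.5, 4.0]
gripper_width: -0.002
```

```bash
python3 look.py 5 side
```

```text
t 5.85 press frame [-137.6   -1.3   52.8] yaw -9.05 F press [-6.3 -0.5  4. ] -0.0016334787326729965
```

View pics/side5.png

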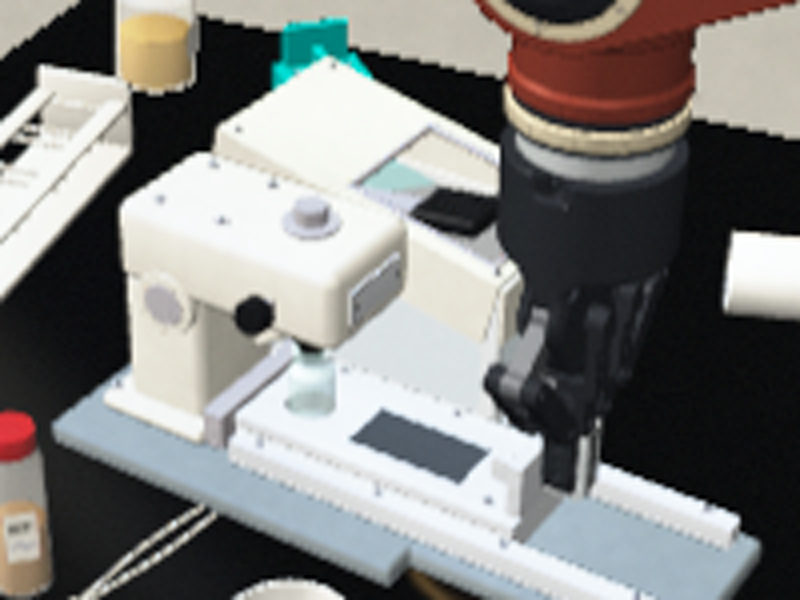

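```bash
python3 - <<'E'
from h import *
q=np.load("press_w.npy")
K,R,t=cam("top");o=-R.T@t
for p,z in [((283,360),.102),((452,387),.102),((506,78),.137),((318,50),.137)]:
    v=R.T@np.linalg.solve(K,[p[0]/3.5+240,p[1]/3.5+195,1]); print(w2p(q,o+v*(z-o[2])/v[2]).round(1))
E
```

```text
[-82.1 -48.1 102. ]
[ -82.6 -141.4  102. ]
[  84.6 -142.1  137. ]
[ 84.  -40.9 137. ]
```

Call:
play_rows(slide=[[0.1,0,0],[0.1,0,0]], yaw=[0,0], grip=[1,1])

```text
time: 6.15
tool_pos: [0.5074, 0.0395, 0.0528]
tool_rot: [0.705, -0.705, 0.057, -0.054]
contact_force: [-6.0, 0.8, 4.8]
gripper_width: -0.001
```

Call:
play_rows(slide=[[0.1,0,0]], yaw=[0], grip=[1])

```text
time: 6.25
tool_pos: [0.5077, 0.0394, 0.0528]
tool_rot: [0.705, -0.705, 0.058, -0.053]
contact_force: [-11.6, 1.0, 9.5]
gripper_width: 0.0
```

Call:
play_rows(slide=[[0.1,0,0]], yaw=[0], grip=[1])

```text
time: 6.35
tool_pos: [0.5077, 0.0394, 0.0528]
tool_rot: [0.705, -0.705, 0.059, -0.052]
contact_force: [-17.3, 1.8, 12.8]
gripper_width: -0.002
```

Call:
play_rows(slide=[[0,0,0],[0,0,0]], yaw=[0,0], grip=[1,1])

```text
time: 6.55
tool_pos: [0.5077, 0.0395, 0.0528]
tool_rot: [0.705, -0.705, 0.059, -0.052]
contact_force: [-13.7, 2.3, 10.6]
gripper_width: -0.002
```

```bash
python3 look.py 6 side
```

```text
t 6.55 press frame [-135.4   -1.2   52.8] yaw -9.03 F press [-13.9   0.2  10.6] -0.0021461190123287215
```

View pics/side6.png

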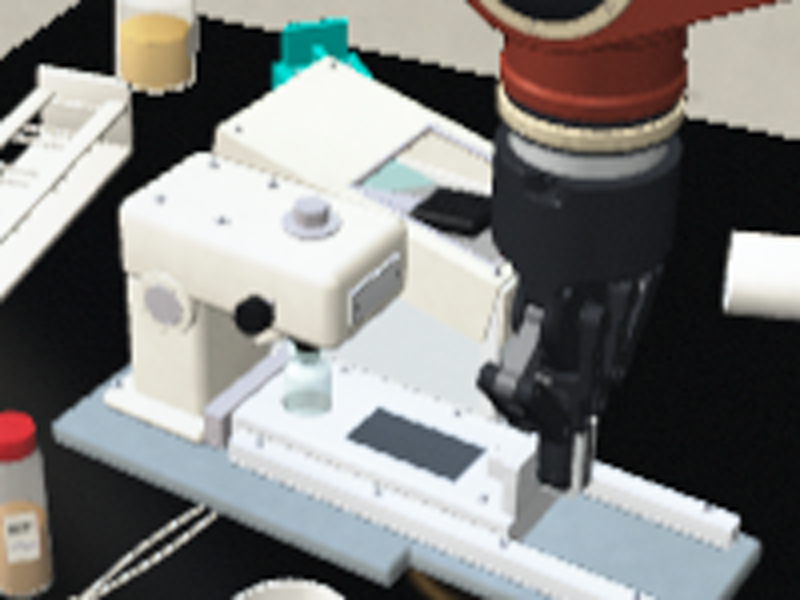

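Call:
play_rows(slide=[[-0.5,0,0],[-1,0,0],[-1.5,0,0],[0,-3,0],[0,-4,0],[0,-4,0],[0,-4,0],[0,-3,0],[0,0,0],[3,0,-1.5],[3,0,-1.5],[3,0,-1.5]], yaw=[0,0,0,0,0,0,0,0,0,0,0,0], grip=[1,1,1,1,1,1,1,1,1,1,1,1])

```text
time: 7.8
tool_pos: [0.5634, -0.0155, 0.2322]
tool_rot: [0.705, -0.705, 0.056, -0.055]
contact_force: [0.3, 0.7, 0.1]
gripper_width: -0.002
```

Call:
play_rows(slide=[[3,0,-1.5],[3,0,-1.5],[3,0,-1.5],[2,0,0],[0,0,0],[0,0,0],[0,0,0]], yaw=[0,0,0,0,0,0,0], grip=[1,1,1,1,1,1,1])

```text
time: 8.5
tool_pos: [0.6637, -0.0762, 0.2327]
tool_rot: [0.705, -0.705, 0.056, -0.055]
contact_force: [-0.1, 0.3, 0.4]
gripper_width: -0.001
```

```bash
python3 look.py 7 side; python3 - <<'E'
from h import *
import cv2
s=readout.state(); R,p=tool(s)
f=cams.grab_frame("wrist"); cv2.imwrite("pics/wrist7.png",f["image"][:,:,::-1]); np.savez("w7.npz",R=R,p=p,K=f["mtx"],M=f["mount"])
E
```

```text
t 8.5 press frame [ 36.6 -91.5 232.7] yaw -9.03 F press [-0.2  0.2  0.4] -0.0010764169695837275
```

View pics/wrist7.png

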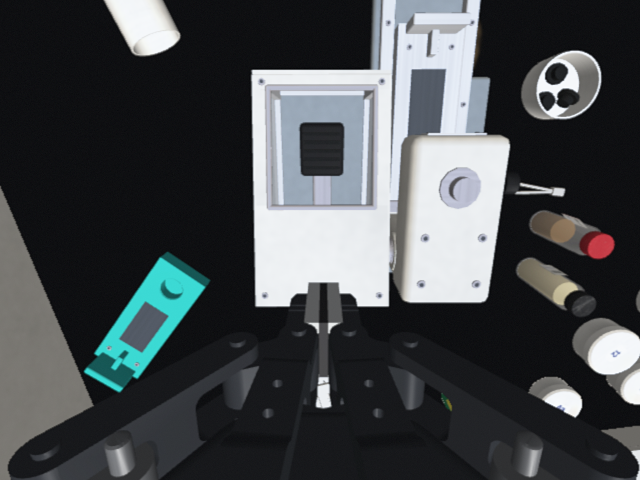

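View pics/side7.png

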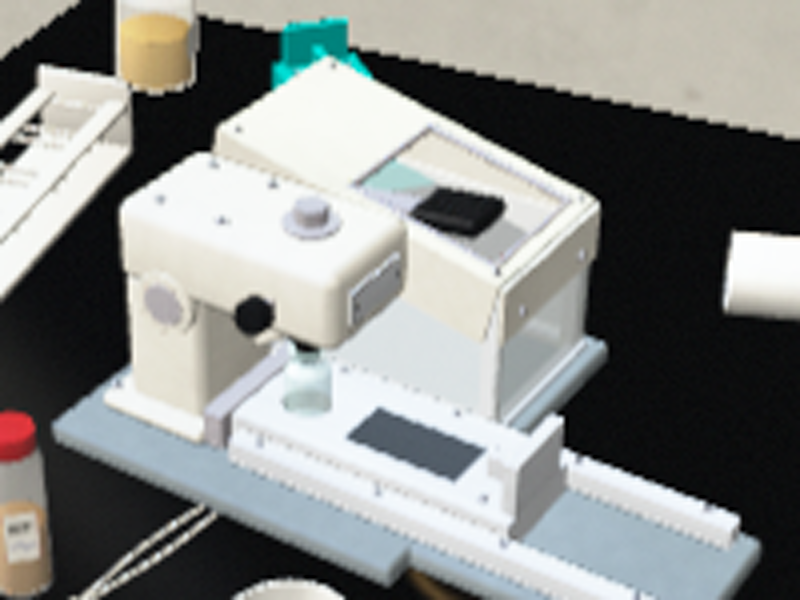

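```bash
python3 - <<'E'
from h import *
q=np.load("press_w.npy")
d=np.load("w7.npz"); Rt,p,K,M=d["R"],d["p"],d["K"],d["M"]
Rc=Rt@M[:3,:3]; o=Rt@M[:3,3]+p
for nm,a,z in [("wFL",(374,86),.104),("wFR",(266,86),.104),("wBL",(376,207),.120),("wBR",(267,207),.120),("pad",(322,149),.107),("padF",(322,122),.103),("padB",(322,175),.111),("gFL",(389,71),.102),("gFR",(252,71),.102),("gBL",(388,306),.137),("gBR",(256,306),.137),("tabtop L",(466,14),.062),("tabtop R",(409,16),.062),("tabtop Rb",(412,33),.062),("tabtop Lb",(467,33),.062)]:
    v=Rc@np.linalg.solve(K,[*a,1]); X=o+v*(z-o[2])/v[2]; print(nm,w2p(q,X).round(1),"from tool cm",(Rt.T@(X-p)*100).round(2))
E
```

```text
wFL [-67.  -56.2 104. ] from tool cm [-10.37  12.91   3.5 ]
wFR [ -67.2 -131.   104. ] from tool cm [-10.37  12.91  -3.98]
wBL [ 15.  -53.8 120. ] from tool cm [-2.17 11.31  3.76]
wBR [  14.7 -131.9  120. ] from tool cm [-2.18 11.31 -4.05]
pad [-24.9 -92.4 107. ] from tool cm [-6.15 12.61 -0.11]
padF [-43.5 -92.3 103. ] from tool cm [-8.   13.01 -0.11]
padB [ -6.8 -92.4 111. ] from tool cm [-4.34 12.21 -0.11]
gFL [-76.8 -45.9 102. ] from tool cm [-11.35  13.11   4.52]
gFR [ -77.1 -140.5  102. ] from tool cm [-11.35  13.11  -4.93]
gBL [ 84.6 -44.8 137. ] from tool cm [4.79 9.6  4.68]
gBR [  84.3 -140.6  137. ] from tool cm [ 4.78  9.6  -4.91]
tabtop L [-122.6   17.8   62. ] from tool cm [-15.94  17.12  10.88]
tabtop R [-121.4  -25.6   62. ] from tool cm [-15.81  17.11   6.54]
tabtop Rb [-109.8  -22.5   62. ] from tool cm [-14.66  17.11   6.85]
tabtop Lb [-109.7   20.    62. ] from tool cm [-14.66  17.11  11.11]
```

Call:
play_rows(slide=[[-2,0,0],[-2.2,0,-0.1],[-2,0,0],[0,2,0],[0,3,0],[0,2,0],[0,0,0],[0,0,0],[0,0,0]], yaw=[0,0,0,0,0,0,0,0,0], grip=[1,1,1,1,1,1,1,1,1])

```text
time: 9.5
tool_pos: [0.6042, -0.0681, 0.1654]
tool_rot: [-0.705, 0.705, -0.055, 0.057]
contact_force: [0.5, -0.0, 0.9]
gripper_width: 0.005
```

```bash
python3 look.py 8 side top
```

```text
t 9.5 press frame [-23.4 -92.7 165.4] yaw -9.05 F press [0.5 0.  0.9] 0.0050159194230448055
```

View pics/side8.png

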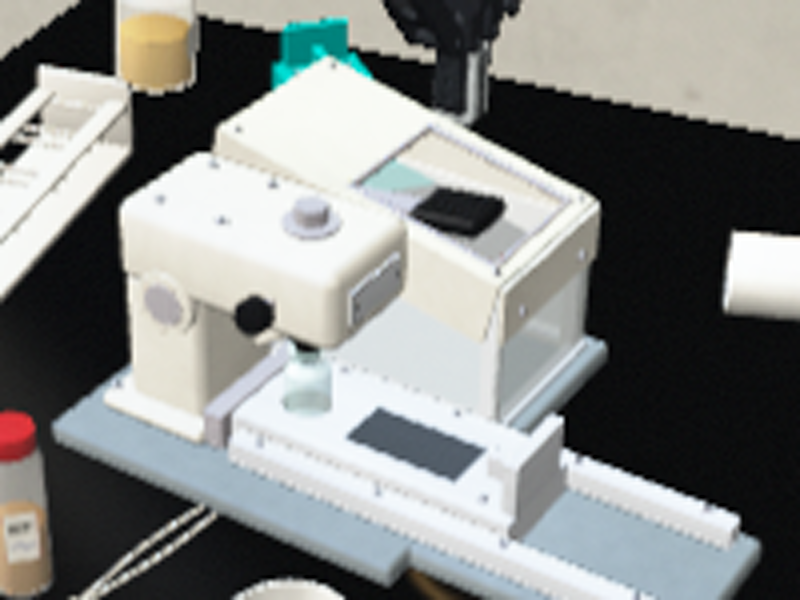

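Call:
play_rows(slide=[[-0.2,1,0],[0,1,0],[0,1,0],[0,0.8,0],[0,0.3,0],[0,0,0],[0,0,0]], yaw=[0,0,0,0,0,0,0], grip=[1,1,1,1,1,1,1])

```text
time: 10.3
tool_pos: [0.6016, -0.0678, 0.1225]
tool_rot: [-0.705, 0.705, -0.056, 0.056]
contact_force: [-0.1, 0.6, 0.5]
gripper_width: -0.0
```

```bash
python3 look.py 9 side
```

```text
t 10.3 press frame [-26.1 -92.7 122.5] yaw -9.06 F press [-0.2  0.6  0.5] -0.00032037827881364395
```

View pics/side9.png

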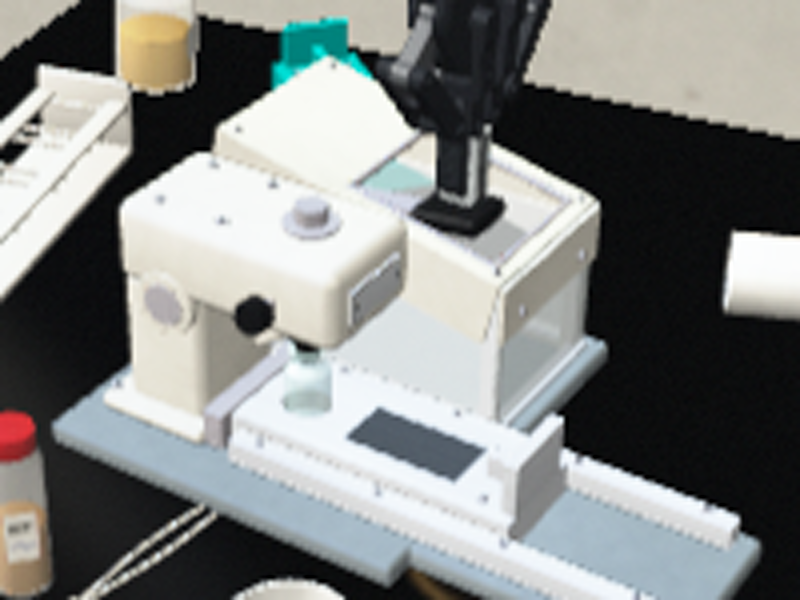

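Centred over the pad. Pressing down in small steps.

Call:
play_rows(slide=[[0,0.2,0],[0,0.2,0],[0,0.2,0],[0,0.2,0],[0,0,0]], yaw=[0,0,0,0,0], grip=[1,1,1,1,1])

```text
time: 10.85
tool_pos: [0.6012, -0.0677, 0.1142]
tool_rot: [-0.705, 0.705, -0.056, 0.056]
contact_force: [-1.3, 0.2, 3.3]
gripper_width: -0.002
```

Call:
play_rows(slide=[[0,0.2,0],[0,0.2,0],[0,0.2,0],[0,0,0]], yaw=[0,0,0,0], grip=[1,1,1,1])

```text
time: 11.25
tool_pos: [0.601, -0.0677, 0.1086]
tool_rot: [0.705, -0.705, 0.056, -0.055]
contact_force: [-3.7, 0.8, 5.8]
gripper_width: -0.001
```

Call:
play_rows(slide=[[0,0.2,0],[0,0.2,0],[0,0.2,0],[0,0,0]], yaw=[0,0,0,0], grip=[1,1,1,1])

```text
time: 11.65
tool_pos: [0.6006, -0.0676, 0.1028]
tool_rot: [0.705, -0.705, 0.057, -0.055]
contact_force: [-6.8, 0.3, 7.9]
gripper_width: -0.001
```

Call:
play_rows(slide=[[0,0.2,0],[0,0.2,0],[0,0,0]], yaw=[0,0,0], grip=[1,1,1])

```text
time: 11.95
tool_pos: [0.6006, -0.0676, 0.0987]
tool_rot: [0.705, -0.705, 0.057, -0.055]
contact_force: [-6.5, 0.8, 7.4]
gripper_width: 0.003
```

Call:
play_rows(slide=[[0,0.1,0],[0,0.1,0]], yaw=[0,0], grip=[1,1])

```text
time: 12.15
tool_pos: [0.6006, -0.0676, 0.0972]
tool_rot: [0.705, -0.705, 0.057, -0.055]
contact_force: [-8.9, 1.9, 13.7]
gripper_width: 0.001
```

```bash
python3 look.py 10 side
```

```text
t 12.15 press frame [-27.1 -92.7  97.2] yaw -9.05 F press [-9.1  0.5 13.7] 0.0012858826978198097
```

View pics/side10.png

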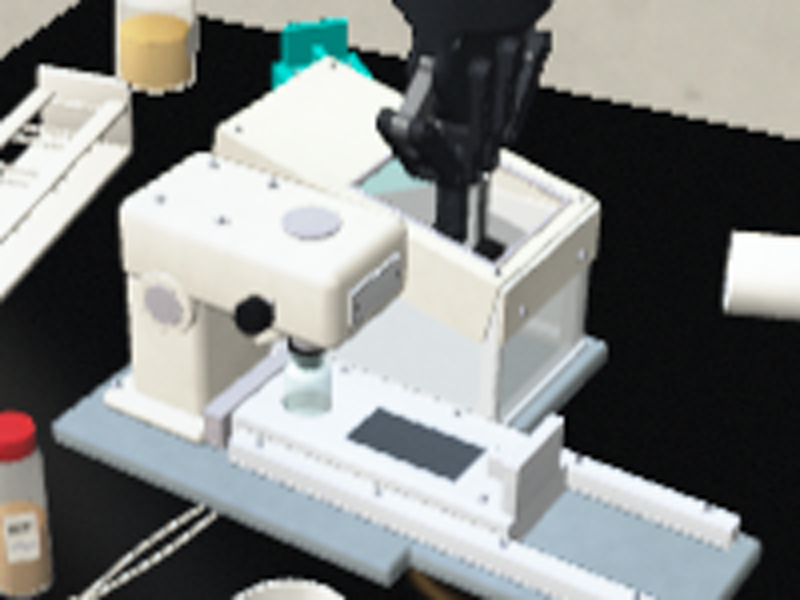

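Call:
play_rows(slide=[[0,0.1,0]], yaw=[0], grip=[1])

```text
time: 12.3
tool_pos: [0.6006, -0.0676, 0.097]
tool_rot: [0.705, -0.705, 0.057, -0.055]
contact_force: [-10.9, 2.2, 17.1]
gripper_width: -0.001
```

Call:
play_rows(slide=[[0,0.1,0]], yaw=[0], grip=[1])

```text
time: 12.4
tool_pos: [0.6006, -0.0676, 0.0967]
tool_rot: [0.705, -0.705, 0.057, -0.055]
contact_force: [-12.4, 2.1, 19.9]
gripper_width: 0.004
```

Call:
play_rows(slide=[[0,0.1,0],[0,0,0],[0,0,0],[0,0,0]], yaw=[0,0,0,0], grip=[1,1,1,1])

```text
time: 12.8
tool_pos: [0.6007, -0.0676, 0.0966]
tool_rot: [-0.705, 0.705, -0.057, 0.055]
contact_force: [-13.5, 2.6, 21.1]
gripper_width: -0.003
```

```bash
python3 look.py 11 side top
```

```text
t 12.8 press frame [-27.  -92.7  96.6] yaw -9.04 F press [-13.7   0.5  21.1] -0.0028367858183550435
```

View pics/side11.png

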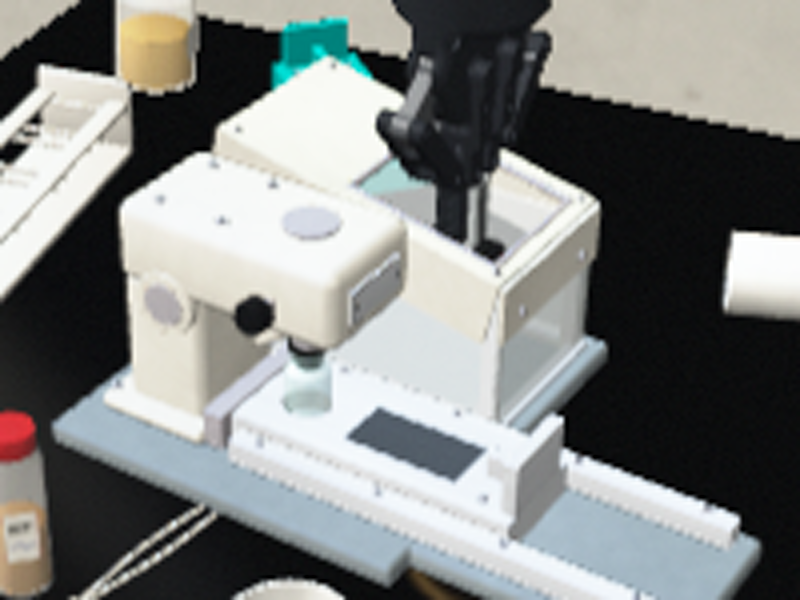

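View pics/top11.png

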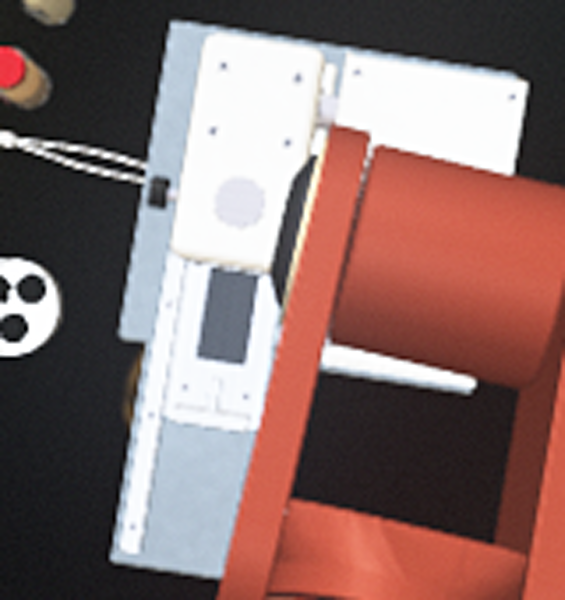

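Call:
play_rows(slide=[[0,-0.3,0],[0,-0.3,0],[0,-0.3,0],[0,-0.4,0],[0,-0.4,0],[0,-0.4,0],[0,-0.4,0],[0,-0.4,0],[0,-0.5,0],[0,-1,0],[0,-1.5,0],[0,-2,0]], yaw=[0,0,0,0,0,0,0,0,0,0,0,0], grip=[1,1,1,1,1,1,1,1,1,1,1,1])

```text
time: 14.1
tool_pos: [0.6008, -0.0676, 0.1727]
tool_rot: [0.705, -0.705, 0.056, -0.055]
contact_force: [0.7, -0.8, -0.1]
gripper_width: -0.002
```

```bash
python3 look.py 12
```

```text
t 14.1 press frame [-26.9 -92.6 172.7] yaw -9.06 F press [ 0.8 -0.7 -0.1] -0.002229512401565387
```

Call:
play_rows(slide=[[0,-3,0],[0,-3,0],[0,0,0],[2,0,0],[2,0,0],[2,0,0],[0,0,0],[0,0,0]], yaw=[0,0,0,0,0,0,0,0], grip=[1,1,1,1,1,1,1,1])

```text
time: 14.9
tool_pos: [0.6601, -0.077, 0.2318]
tool_rot: [0.705, -0.705, 0.056, -0.055]
contact_force: [-0.1, -0.1, -0.6]
gripper_width: 0.0
```

```bash
python3 look.py 13 side wrist; python3 - <<'E'
import cv2
from plant import cams
a=cams.grab_frame("side")["image"][:,:,::-1][235:285,270:330]; b=cv2.imread("pics/side0.png")[225:275,300:360]
import numpy as np
cv2.imwrite("pics/vials.png",cv2.resize(np.hstack([b,a]),None,fx=6.5,fy=6.5,interpolation=cv2.INTER_CUBIC))
E
```

```text
t 14.9 press frame [ 33.2 -92.8 231.8] yaw -9.05 F press [-0.1 -0.1 -0.6] 0.0004957578616046982
```

View pics/side13.png

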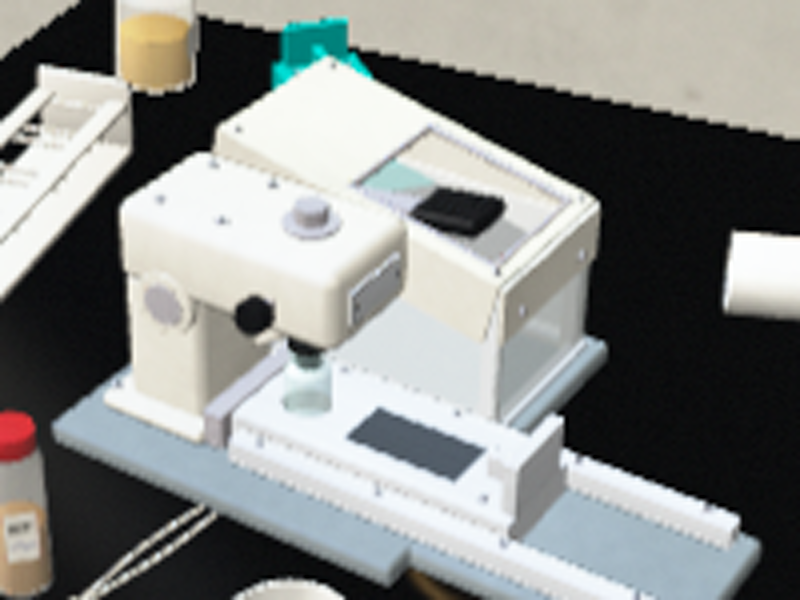

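View pics/vials.png

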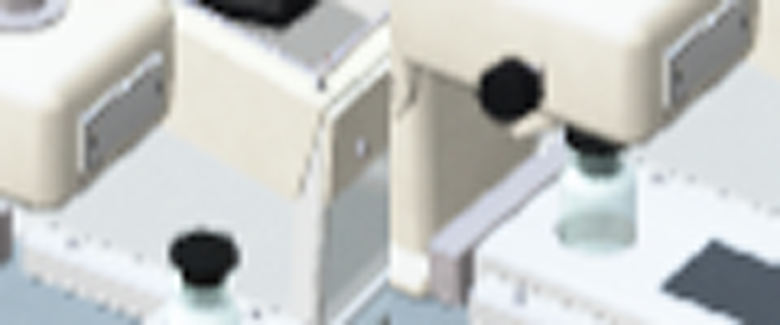

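View pics/wrist13.png

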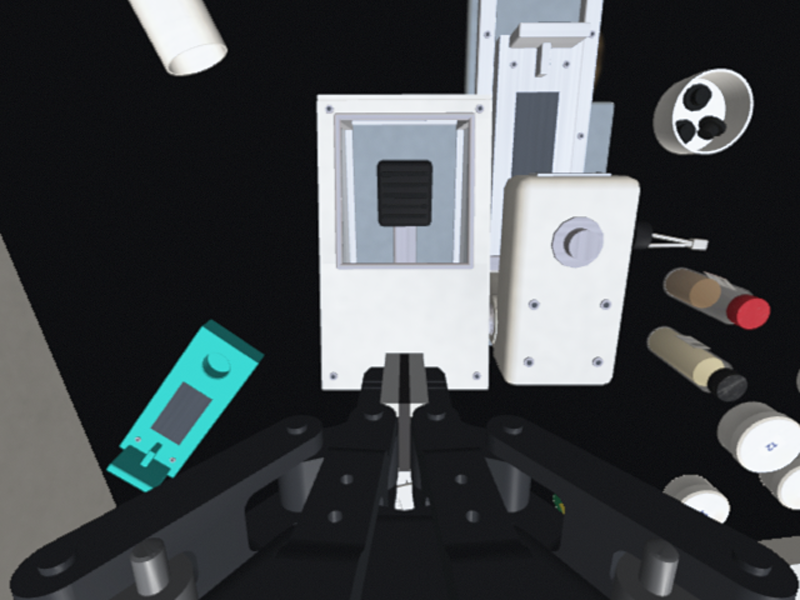

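```bash
python3 - <<'E'
import cv2,numpy as np
a=[cv2.imread(f"pics/side{i}.png")[320:430,255:365] for i in (7,11,13)]
cv2.imwrite("pics/cmp.png",cv2.resize(np.hstack(a),None,fx=2.4,fy=4,interpolation=cv2.INTER_CUBIC))
from h import *
q=np.load("press.npy")
for z in (66,70,72,76,79.5):
    print(z,((proj(*cam("side"),p2w(q,(1.5,0,z)))[0]-[225,170])*4).round(0), ((proj(*cam("side"),p2w(q,(1.5,0,z)))[0]-[225,170])*4-[255,320])*[2.4,4])
E
```

```text
66 [309. 346.] [129.99282134 102.51157281]
70 [309. 339.] [129.9485783   74.31907165]
72 [309. 335.] [129.92638093  60.17448296]
76 [309. 328.] [129.88183359  31.78807555]
79.5 [309. 322.] [129.84268687   6.84304385]
```

View pics/cmp.png

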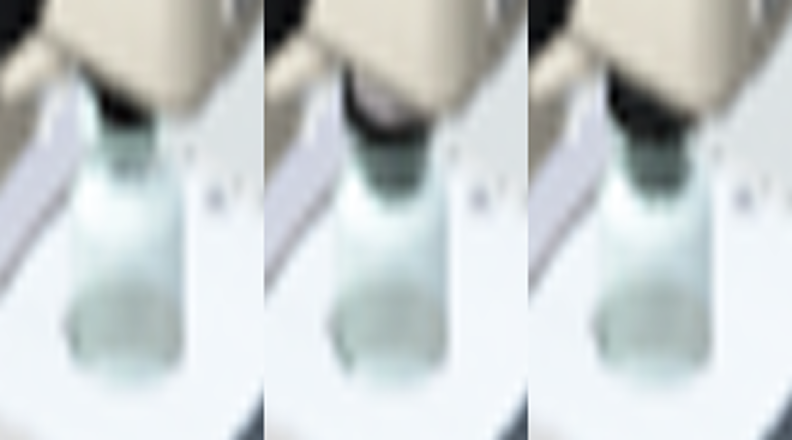

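```bash
python3 -c "
from plant import workorder
print(workorder.job_done())"
```

```text
the job is handed in; nothing more can be done
None
```

The vial is closed on the press and the job is handed in, at about 15 s of the 48 s allowed.

- **Pallet:** I pushed it about 64 mm with closed fingers until it met the rear stop. There the force rose from 6 N to 17 N with no further movement. The final push-face position puts the pallet origin at about x +0.6 mm (home is about +1.5, not below -3). The wrist camera later gave about +2.5 mm. The two readings differ by about 2 mm, roughly what the calibration allows.
- **Stopper:** I pressed the lever pad through the middle of the window, about 21 mm down, to a firm stop at 21 N. In enlarged side views the stopper is clearly lower than before and stayed down after release. The head partly hides the flange, so I judged seating from the visible flange edge plus the lever travel. I could not see the whole joint.
- **Afterwards:** The lever is back up, and the force reading was near zero with the gripper well clear above the guard. I saw no contact with the guard or the vial and no change to the things beside the press that were in view. No check failed.

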